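# Set the grinder's speed selector by clicks and start it

## Robot

A 7-joint arm with a two-finger parallel gripper is mounted at the origin on a cart in front of the work surface, level with it; the furniture and walls round the work are solid. World frame = base frame: x ahead of the robot, y to its left, z up, the work surface at z = 0. Lengths are in m, angles in rad, forces in N, time in s.
With the tool pointing down it reaches from about 0.425 to 0.925 m from the base axis. Payload 6.8 kg.
Tool frame: the origin (TCP) lies on the front face of the gripper's body, between the roots of the fingers; the fingertips stand 73 mm ahead of it and the grasp point (between the pads) lies 54 mm ahead of it; z points along the fingers, y is the direction in which the jaws open and shut (so a half turn about z gives the same grasp; the last joint's range is limited). The gripper opens to 85 mm and grips with 20 to 120 N. Pads are 22 mm wide; open, the fingers measure 114 mm over their backs; the gripper's body (76 mm by 85 mm) begins 54 mm behind the grasp point. The pads swing forward as they close: fully open they stand 13 mm farther back than shut.
Start: joints at [1.113, 0.477, 0.022, 1.555, -0.011, 1.109, -0.083], TCP at [0.231, -0.634, 0.304] pointing down, gripper open.
Joint ranges: [-2.96, 2.96], [-0.34, 2.1], [-1.41, 1.46], [0.24, 2.44], [-1.37, 4.51], [0.17, 1.92], [-2.96, 2.96]. Speed limits (rad/s): [2.39, 2.39, 3.14, 3.14, 3.14, 3.14, 3.14].

## Interface

Orientations are given as a rotation vector (axis times angle).
In Python, from bench import * gives the robot as it stands.
- The arm moves only by the tool jog_arm, never from a script. Its argument "plan" is a list of rows, each a list of 2 entries, a list of its own where there are three numbers: the shift along the world's x, y, z in cm, then the turn about the world's z in rad. In form: [[[tx, ty, tz], twist], ...]. A call has 1 to 12 rows; each row shifts and turns the commanded pose from where the row before left it; what a row does not reach is not made up. A row lasts 1/10 s, in which the tool goes at most 50 mm and 8.59 degrees, less where a joint would pass 70% of its speed; a pose out of reach is approached as far as the arm can. A call is refused whole if a number of a shift passes 5 or a number of a turn 0.15, either way. A call with a gripper value outside its range is refused whole. "hand" is the finger opening in cm, from 0 to 8.54, set as the call begins (left out, the last holds). The fingers move at their own pace and stop on an object; "grip_force" is the grip in N (left out, the last holds). Time passes only in rows, so rows that do not move let the fingers close. It gives the time, the measured TCP pose, the force and the opening at its end, in the units of the state.
- get_obs(): the state, without advancing time (a new reading comes with each control period).
- grab_frame(name): name is "side" or "top" or "wrist"; returns the picture (384x512x3 uint8, red, green, blue); there is no depth.
- get_calibration(name): a dict with "intrinsics" (3x3 intrinsics, pixels), "k1" (the pictures are not rectified: a ray, as slopes to the right and down, at radius r is drawn at 1 + k1 r^2 times it, then the intrinsics apply), "xyz" and "orientation" of the camera in the world. Camera axes: x right, y down, z forward; pixel columns grow to the right and rows downward; lengths in m; the calibration is good to about 2 mm. A picture is of the moment at which its call begins: read the wrist's pose just before it. get_calibration takes no time and is no camera call; for the wrist camera it gives the pose at the moment of the call.
- hand_in(): hands the job in, once; it reports no verdict.
The state is a dict: "clock": time; "joints": joint angles; "qvel": joint speeds; "tau": joint torques, N m; "tcp_pos": TCP position; "orientation": TCP orientation; "contact_force": force on the tool from outside, world axes, zero at the start; "moment": the same for the moment, N m; "grip_width": finger opening in m.
Only numpy, scipy, OpenCV 4.12 (cv2) and the standard library are available. Lean on these libraries where they do the work, as an engineer would, in place of code of your own. Each camera call takes 0.05 s, during which the arm holds its last target. There are 200 camera calls.

## Task

Get the grinder running at speed 4: on the speed controller, push the selector lever round clockwise with a fingertip, click by click, until it rests at speed 4 (the long mark is speed 0, each click to the next mark is one speed up) without going past it, and only then press the start button, the smaller flat-topped one, fully down and let go. Push the lever from one side only, never pinch it between the fingers; leave the mushroom-shaped stop button and everything lying about alone.

Things in the scene. Friction and masses are not known exactly. Their poses are not given: they have to be found in the camera images.
- controller: fixed grey metal speed controller box screwed to the bench, 120 (x) x 215 (y) x 55 high; origin at the centre of its underside, z up, its cooling slots face its own -x. The selector turns about a vertical axis through own (0, +42 mm); the start button is at own (-29, -62) mm (near right), the stop button at own (+29, -62) mm (far right), all on the top face.
- selector (a joint): angle of the selector about its vertical axis, rad, 0 to 3.14, growing clockwise from above. Seven detent positions pi/6 apart: at 0 (speed 0) the lever points to the box's own +y, at the one long thick mark; at 3 x pi/6 to own +x; 4 x pi/6 = 2.094 is speed 4. It starts at speed 0, 1 or 2, now and then balanced between two of them. Past halfway the detent snaps ahead and pulls it to within 0.05 rad of the next.
- selector_axis (a point): point on the selector's axis, level with the top of the lever, 34 mm above the box's top (89 mm above the bench). Round it: a hub disc of 56 mm diameter, 8 mm high, and a boss of 26 mm diameter as high as the lever. A click takes about 2 to 4 N pushed sideways near the lever's tip.
- selector_tip (a point): outer tip of the black selector lever at the height of its top, 46 mm from the axis; turns with it. The lever is 14 mm wide; a thin white line on its top shows where it points. Its side faces are vertical, from 9 to 33 mm above the box's top and from 8 to 44 mm from the axis.
- start_button (a joint): travel of the start button, m: 0 up, 0.006 fully down; a spring needing about 4 N returns it
- start_button_top (a point): centre of the top face of the start button, a flat black cap of 24 mm diameter in a steel collar; 77 mm above the bench; the smaller of the two buttons, nearer the box's slotted front
- stop_button (a joint): travel of the stop button, m: 0 up, 0.006 fully down
- stop_button_top (a point): centre of the top of the stop button, a black mushroom head of 38 mm diameter, 87 mm above the bench, 58 mm from the start button
- marker_pen: white and green felt pen, 17x135x16, lying in front of the controller; loose bystander, origin at the centre of its underside
- paste_tin: round tin with an ochre lid, diameter 60, 24 high, left of the controller; loose bystander, origin at the centre of its underside
- clipper_blade_1: toothed steel clipper blade, 32x44x8, lying behind the controller; loose bystander, origin at the centre of its underside
- bush_1: small steel bush, diameter 27, 30 high, standing behind the controller; loose bystander, origin at the centre of its underside
- clipper_black: black hair clipper, 46x174x38, on the right of the bench; loose bystander, origin at the centre of its underside
- dressing_stick: grey square stick, 22x130x22, in front of the grey bench grinder (fixed, 280 high, beside the controller on its right); loose bystander, origin at the centre of its underside
- pliers_red: red-handled pliers, 56x168x13, on the right of the bench; loose bystander, origin at the centre of its underside

How it is judged:
By the outcome, as a careful person would: the job done as asked, in the order asked, and still so for the second after the job is handed in, with the robot touching nothing.
It also fails if it takes over 45 s, if anything falls off the work surface, if the arm or the gripper's body presses on something with over 40 N, if the wrist force passes 120 N, or if a joint passes its speed limit or range.

## Working session

There is one attempt and no reset: what is moved stays moved. The work goes in short steps, Python scripts to look and compute and a tool call to move; the robot and the scene stay as the last step left them, time stands still between calls to the robot, and variables do not carry over. Pictures are saved under pics/ and viewed, about 8 in all and at most 12, crops included, and the job is handed in when it is done.

Besides the shell and the picture viewer there is one more tool, called as name(argument=value, ...) on one line, values as JSON. jog_arm: Moves the arm, as the interface text tells. Its arguments: {"type":"object","properties":{"plan":{"type":"array","items":{"type":"array"}},"hand":{"type":"number"},"grip_force":{"type":"number"}},"required":["plan"]}

```bash
mkdir -p pics; ls; cat > h.py <<'E'
from bench import *
import numpy as np, cv2
from scipy.spatial.transform import Rotation as R
def ray(c,uv):
    K=np.array(c["intrinsics"]);k1=c["k1"]
    d=np.array([(uv[0]-K[0,2])/K[0,0],(uv[1]-K[1,2])/K[1,1]])
    u=d.copy()
    for _ in range(30): u=d/(1+k1*(u@u))
    o=np.array(c["orientation"]);M=R.from_rotvec(o).as_matrix() if o.size==3 else o
    return np.array(c["xyz"]),M@np.array([u[0],u[1],1])
def onz(c,uv,z):
    p,d=ray(c,uv); return p+d*(z-p[2])/d[2]
def proj(c,P):
    K=np.array(c["intrinsics"]);o=np.array(c["orientation"]);M=R.from_rotvec(o).as_matrix() if o.size==3 else o
    q=M.T@(np.array(P)-np.array(c["xyz"]));s=q[:2]/q[2];s=s*(1+c["k1"]*(s@s))
    return np.array([K[0,0]*s[0]+K[0,2],K[1,1]*s[1]+K[1,2]])
E
python3 - <<'E'
from h import *
for n in("top","side"):
    f=grab_frame(n); cv2.imwrite(f"pics/{n}0.png",f[:,:,::-1]); c=get_calibration(n); print(n,c)
o=get_obs();print(o)
E
```

```text
pics
top {'intrinsics': array([[458.76104029,   0.        , 257.88619232],
       [  0.        , 458.76104029, 187.21024149],
       [  0.        ,   0.        ,   1.        ]]), 'k1': 0.058140401438526654, 'xyz': array([0.28263402, 0.03872557, 1.49388071]), 'orientation': array([-2.16565496,  2.13327641, -0.18404506])}
side {'intrinsics': array([[450.97952109,   0.        , 252.91965227],
       [  0.        , 450.97952109, 188.81702197],
       [  0.        ,   0.        ,   1.        ]]), 'k1': -0.002674915708108485, 'xyz': array([-0.38225698,  0.1689571 ,  1.20292674]), 'orientation': array([-1.64384688,  2.02511998, -0.70580054])}
{'clock': 0.1, 'joints': array([ 1.1128831 ,  0.47769991,  0.02235643,  1.5563397 , -0.01150618,
        1.10929905, -0.08310571]), 'qvel': array([ 0.00014635, -0.00131226, -0.00019982, -0.00411492, -0.00061172,
       -0.00021492,  0.00194499]), 'tau': array([ 3.84366052e-03, -5.97766614e+01,  1.61354173e+00, -2.81957370e+01,
        1.28266308e-02,  5.05397198e-03, -7.94454593e-06]), 'tcp_pos': array([ 0.23118908, -0.63373792,  0.3030403 ]), 'orientation': array([-3.09211643e+00, -5.46414167e-01,  6.22636891e-04]), 'contact_force': array([ 0.00773488,  0.30280568, -0.89826164]), 'moment': array([0.01577   , 0.0541229 , 0.02038216]), 'grip_width': 0.08553316232210671}
```

View pics/top0.png

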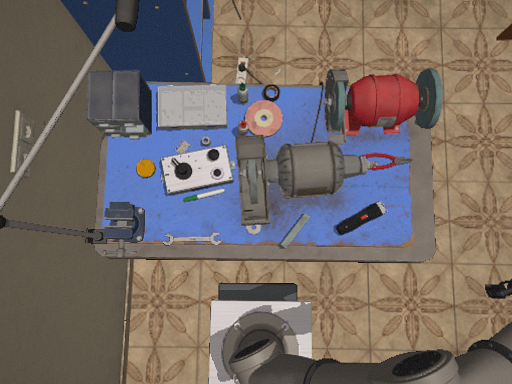

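View pics/side0.png

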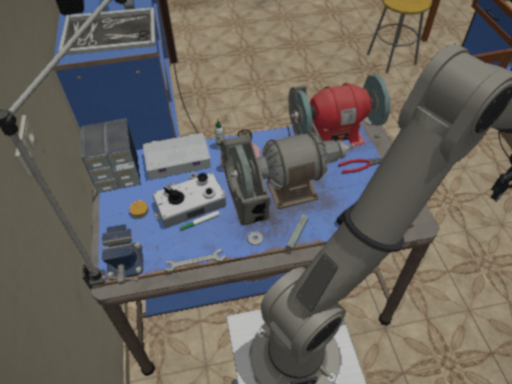

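Top view: the controller is at about (197,170), the selector at (184,170), start at (218,174) and stop at (215,154). The grinder stands close on its right. I'll enlarge this next.

```bash
python3 - <<'E'
import cv2,numpy as np
a=cv2.imread("pics/top0.png")[135:205,150:245];b=cv2.imread("pics/side0.png")[165:240,145:240]
a=cv2.resize(a,None,fx=6,fy=6,interpolation=cv2.INTER_CUBIC)[:, :400*2];cv2.imwrite("pics/c1.png",a)
from h import *
c=get_calibration("top")
for n,uv,z in[("axis",(184,170),.089),("start",(218,174),.077),("stop",(215.5,154),.087)]: print(n,onz(c,uv,z))
for n,uv in[("a",(160,163)),("b",(229,146)),("c",(234,183)),("d",(165,194))]: print(n,onz(c,uv,.055))
E
```

```text
axis [0.55040132 0.24568948 0.089     ]
start [0.5418247  0.14102218 0.077     ]
stop [0.6034711  0.14978681 0.087     ]
a [0.57814354 0.32733442 0.055     ]
b [0.63784676 0.10975788 0.055     ]
c [0.51769174 0.09115011 0.055     ]
d [0.47896941 0.30720517 0.055     ]
```

View pics/c1.png

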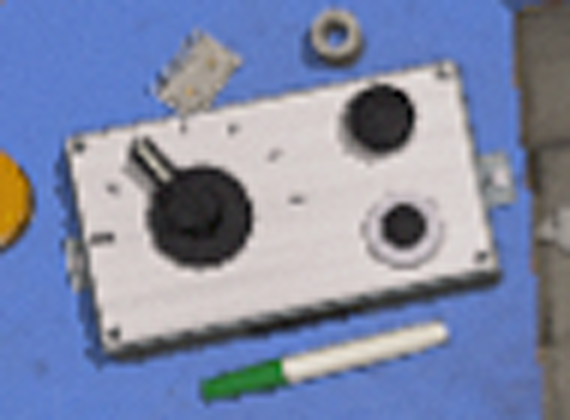

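Zoomed crop: the long mark is at (102,238) and the marks run clockwise to (297,199). The lever's white line points up-left to about (140,145), so it's near speed 2. Start is the collared cap at (403,227). Next I'll compute positions.

```bash
cat >> h.py <<'E'
def fitbox(own,w):
    A=[];b=[]
    own=np.array(own,float);w=np.array(w)[:,:2];a=own-own.mean(0);c=w-w.mean(0)
    th=np.arctan2((a[:,0]*c[:,1]-a[:,1]*c[:,0]).sum(),(a*c).sum())
    M=np.array([[np.cos(th),-np.sin(th)],[np.sin(th),np.cos(th)]])
    t=w.mean(0)-M@own.mean(0)
    return th,t,M,np.linalg.norm(w-(own@M.T+t),axis=1)
E
python3 - <<'E'
from h import *
c=get_calibration("top")
f=lambda x,y,z:onz(c,(150+(x+.5)/6-.5,135+(y+.5)/6-.5),z)
w=[f(78,147,.055),f(446,72,.055),f(481,258,.055),f(113,333,.055)]
print("screw ctr",np.mean(w,0),"sizes",np.linalg.norm(w[0]-w[1]),np.linalg.norm(w[1]-w[2]))
d=(w[0]+w[3]-w[1]-w[2])[:2]; th=np.arctan2(-d[0],d[1]); print("yaw deg",np.degrees(th))
own=[(0,42),(-29,-62),(29,-62)]; pt=[f(200,216,.063),f(403,226,.077),f(379,119,.085)]
own.append((0,0)); pt.append(np.mean(w,0))
th,t,M,r=fitbox(np.array(own)/1000,pt); print("fit yaw",np.degrees(th),t,"res",r*1000)
ax=t+M@[0,.042]; print("axis",ax,"start",t+M@[-.029,-.062],"stop",t+M@[.029,-.062])
for q in[(132,146),(140,143)]:
    v=f(*q,.089)[:2]-ax; print("tip r",np.linalg.norm(v),"speed angle",np.degrees(th)+90-np.degrees(np.arctan2(v[1],v[0])))
lm=f(102,238,.055)[:2]-ax; print("long mark ang",np.degrees(th)+90-np.degrees(np.arctan2(lm[1],lm[0])),np.linalg.norm(lm))
for uv in[(237,137),(239,222)]: print("grinder",onz(c,uv,.28),onz(c,uv,.0))
s=get_calibration("side"); print("side px axis",proj(s,[*ax,.089]),"start",proj(s,[*(t+M@[-.029,-.062]),.077]))
w=get_calibration("wrist");o=get_obs();print("wrist cam",w, o["tcp_pos"])
E
```

```text
screw ctr [0.56328409 0.2119668  0.055     ] sizes 0.19881345016356575 0.10286503421869045
yaw deg 12.839703234279005
fit yaw 12.142785517863404 [0.56230452 0.21214165] res [0.35366056 0.48440795 1.53900233 0.99505679]
axis [0.55346987 0.25320196] start [0.54699497 0.1454287 ] stop [0.6036973  0.15762892]
tip r 0.04489559312145632 speed angle 56.35622317060313
tip r 0.04333978393532804 speed angle 61.67866398998331
long mark ang -0.1309756221911158 0.05303439363852977
grinder [0.60779088 0.0774955  0.28      ] [0.68279324 0.08643838 0.        ]
grinder [0.37669934 0.06747403 0.28      ] [0.39839693 0.0741053  0.        ]
side px axis [173.85729231 191.60868228] start [208.04346835 189.93039058]
wrist cam {'intrinsics': array([[306.61429299,   0.        , 257.25572631],
       [  0.        , 306.61429299, 191.62445975],
       [  0.        ,   0.        ,   1.        ]]), 'k1': -0.033768146432709034, 'xyz': array([ 0.30908279, -0.60492159,  0.37313458]), 'orientation': array([ 2.34040901, -1.63757102, -0.27756807])} [ 0.23118908 -0.63373792  0.3030403 ]
```

Checks agree: residuals are ≤1.5 mm, the long mark is at -0.1° and the lever is at about 59° (speed 2). The axis is at (0.5535, 0.2532) and start at (0.547, 0.145). I'll close the hand, rise and move over the grinder.

jog_arm(hand=0, plan=[[[0,0,5],0],[[0,0,5],0],[[0,0,5],0],[[3.5,3.5,0],0],[[3.5,3.5,0],0],[[3.5,3.5,0],0],[[3.5,3.5,0],0],[[3.5,3.5,0],0],[[3.5,3.5,0],0]])

```text
clock: 1.0
tcp_pos: [0.4423, -0.4224, 0.4536]
orientation: [-3.093, -0.546, 0.001]
contact_force: [0.4, -1.2, -0.2]
grip_width: 0.0001
```

jog_arm(plan=[[[0.8,4.8,0],0],[[0.8,4.8,0],0],[[0.8,4.8,0],0],[[0.8,4.8,0],0],[[0.8,4.8,0],0],[[0.8,4.8,0],0],[[0.8,4.8,0],0.1],[[0.8,4.8,0],0.1],[[0.8,4.8,0],0.1],[[0.8,4.8,0],0.08]])

```text
clock: 2.0
tcp_pos: [0.521, 0.0577, 0.4538]
orientation: [2.933, 1.126, -0.0]
contact_force: [1.5, 0.1, 0.3]
grip_width: -0.0002
```

jog_arm(plan=[[[0.8,4.8,0],0],[[0.8,4.8,0],0],[[0.8,4.8,0],0],[[0.8,4.8,0],0],[[0.7,5,0],0],[[0,0,-4],0],[[0,0,-4],0],[[0,0,-4],0],[[0,0,-4],0],[[0,0,0],0]])

```text
clock: 3.0
tcp_pos: [0.5579, 0.2951, 0.2877]
orientation: [2.933, 1.121, -0.018]
contact_force: [-0.6, -1.1, -0.2]
grip_width: 0.0001
```

```bash
python3 - <<'E'
from h import *
o=get_obs();print(o["tcp_pos"],o["orientation"])
f=grab_frame("wrist");c=get_calibration("wrist");cv2.imwrite("pics/w1.png",f[:,:,::-1])
np.savez("w1.npz",**c)
ax=np.array([.5535,.2532]);th=np.radians(12.14)
for n,P in[("axis",[*ax,.089]),("hub",[*ax,.063]),("start",[.547,.1454,.077]),("fingertip",[*o["tcp_pos"][:2],o["tcp_pos"][2]-.073])]: print(n,proj(c,P))
E
```

```text
[0.55787867 0.29506588 0.28769007] [ 2.93256061  1.12062312 -0.01776913]
axis [287.95303364 211.93526463]
hub [285.64110844 202.09278206]
start [354.22224953 272.35546141]
fingertip [259.29475221 250.45096603]
```

View pics/w1.png

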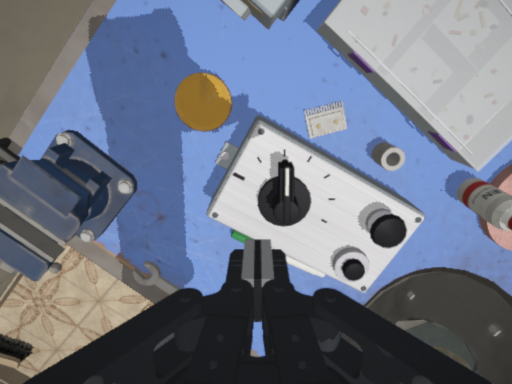

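The wrist view shows the hub at (284,202) and start at (352,268), within 2 mm of my predictions. The lever tip is at about (286,162), with the white line on one detent. I'll check its angle now.

```bash
python3 - <<'E'
from h import *
c=dict(np.load("w1.npz"))
ax=onz(c,(284,202),.063)[:2];print("hub",ax,"start",onz(c,(352.5,269),.077))
for q in[(286.5,162),(289,165)]:
    v=onz(c,q,.089)[:2]-np.array([.5535,.2532]);print("r",np.linalg.norm(v),"ang",102.1-np.degrees(np.arctan2(v[1],v[0])))
o=get_obs();print(o["tcp_pos"],o["orientation"],np.degrees(R.from_rotvec(o["orientation"]).as_matrix()))
E
```

```text
hub [0.55243301 0.25454841] start [0.54862662 0.15001145 0.077     ]
r 0.049441646402337176 ang 56.8650421836702
r 0.046547454616902455 ang 59.57344794658872
[0.55922132 0.29629675 0.29145816] [ 2.93376419  1.12085568 -0.00941494] [[ 42.69900628  38.20354476  -0.30063438]
 [ 38.2032043  -42.70000796  -0.17564467]
 [ -0.34116543  -0.06955738 -57.29472155]]
```

```bash
python3 - <<'E'
from h import *
c=dict(np.load("w1.npz"))
t=np.array([0.55788,0.29507,0.28769]);M=R.from_rotvec([ 2.93256,1.12062,-.01777]).as_matrix()
for d in(.073,.086):
    for x in(-.011,0,.011): print(d,x,proj(c,t+M@[x,0,d]),proj(c,t+M@[x,.0145,d]))
E
```

```text
0.073 -0.011 [258.98869022 269.18908137] [285.0279496  269.14880497]
0.073 0 [259.01735291 251.78309084] [285.63236513 251.7470642 ]
0.073 0.011 [259.04688954 233.57957309] [286.25725638 233.54844525]
0.086 -0.011 [258.8609948  256.99056322] [283.16168355 256.95764702]
0.086 0 [258.88483997 240.51295845] [283.68273243 240.48367522]
0.086 0.011 [258.90933531 223.33997056] [284.21989298 223.31482424]
```

jog_arm(plan=[[[0,0.4,-2],0],[[0,0,-3],0],[[0,0,-3],0],[[0,0,-2],0],[[0,0,-1.5],0],[[0,0,-1],0],[[0,0,-0.5],0],[[0,0,0],0],[[0,0,0],0]])

```text
clock: 3.95
tcp_pos: [0.5608, 0.3018, 0.1649]
orientation: [-2.935, -1.121, -0.002]
contact_force: [0.1, 0.2, 0.8]
grip_width: 0.0002
```

The fingertip length fits 73 mm. I'll lower the tip to lever height, approach the lever's counter-clockwise side and push about 25° in an arc.

jog_arm(plan=[[[0,0,-1],0],[[0,0,-1],0],[[0,0,0],0],[[0.15,-0.25,0],0],[[0.15,-0.25,0],0],[[0.15,-0.25,0],0],[[0,0,0],0]])

```text
clock: 4.65
tcp_pos: [0.5652, 0.2937, 0.1442]
orientation: [-2.935, -1.12, -0.001]
contact_force: [0.6, 0.1, 0.4]
grip_width: -0.0
```

jog_arm(plan=[[[0.34,-0.12,0],-0.087],[[0.33,-0.15,0],-0.087],[[0,0,0],0],[[0.32,-0.18,0],-0.087],[[0.3,-0.21,0],-0.087],[[0,0,0],0]])

```text
clock: 5.25
tcp_pos: [0.5782, 0.2868, 0.1441]
orientation: [3.084, 0.597, 0.001]
contact_force: [-0.4, -0.7, -0.0]
grip_width: -0.0002
```

jog_arm(plan=[[[0.28,-0.23,0],-0.087],[[0,0,0],0],[[0,0,0],0]])

```text
clock: 5.55
tcp_pos: [0.5803, 0.2849, 0.1439]
orientation: [3.106, 0.468, -0.0]
contact_force: [0.6, 0.6, -0.3]
grip_width: 0.0005
```

```bash
python3 - <<'E'
from h import *
o=get_obs();print(o["tcp_pos"],o["orientation"],o["contact_force"])
f=grab_frame("wrist");c=get_calibration("wrist");np.savez("w2.npz",**c);t=grab_frame("top")
print(proj(c,[.553,.254,.063]),proj(c,[.553,.254,.089]))
a=f[100:356,150:450,::-1];a=cv2.resize(a,None,fx=1.4,fy=1.4)
b=cv2.resize(t[140:200,152:212,::-1],(358,358),interpolation=cv2.INTER_CUBIC)
cv2.imwrite("pics/w2.png",np.hstack([a,b]))
E
```

```text
[0.58034687 0.2849492  0.14389578] [ 3.10634123e+00  4.67600051e-01 -3.30082635e-05] [ 0.60444084  0.59472338 -0.30600574]
[294.49996075 296.4860408 ] [300.20265963 329.04832861]
```

View pics/w2.png

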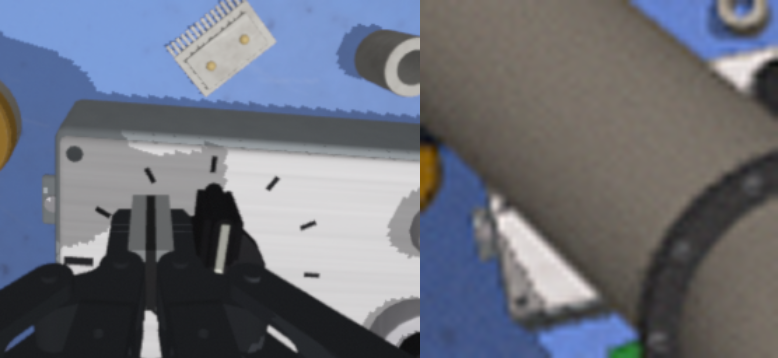

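In the wrist crop the marks run from the long one at (78,261) to (103,212), (150,176), (213,165) and (272,184). The lever tip at (207,190) points at the fourth mark, so it's resting at speed 3 and has snapped clear of the finger. I'll push the second click in small steps and watch the force.

jog_arm(plan=[[[0.26,-0.26,0],-0.087],[[0.24,-0.28,0],-0.087],[[0,0,0],0]])

```text
clock: 5.95
tcp_pos: [0.5851, 0.28, 0.1438]
orientation: [-3.135, -0.191, 0.001]
contact_force: [-1.0, 1.8, 0.7]
grip_width: 0.0004
```

jog_arm(plan=[[[0.21,-0.3,0],-0.087],[[0,0,0],0]])

```text
clock: 6.15
tcp_pos: [0.5873, 0.2768, 0.1439]
orientation: [3.141, 0.057, -0.0]
contact_force: [-1.1, 0.8, 0.3]
grip_width: 0.0002
```

jog_arm(plan=[[[0.19,-0.32,0],-0.087],[[0,0,0],0]])

```text
clock: 6.35
tcp_pos: [0.5896, 0.273, 0.1439]
orientation: [3.14, -0.08, 0.0]
contact_force: [0.4, 0.3, -0.2]
grip_width: -0.0001
```

jog_arm(plan=[[[0.16,-0.33,0],-0.087],[[0,0,0],0],[[0,0,0],0]])

```text
clock: 6.65
tcp_pos: [0.5911, 0.2699, 0.1439]
orientation: [3.134, -0.213, 0.0]
contact_force: [-0.4, 0.4, 0.3]
grip_width: -0.0006
```

```bash
python3 - <<'E'
from h import *
o=get_obs();print(o["tcp_pos"],o["orientation"],o["contact_force"])
f=grab_frame("wrist");c=get_calibration("wrist");np.savez("w3.npz",**c)
a=f[100:356,100:450,::-1];a=cv2.resize(a,None,fx=1.6,fy=1.6)
cv2.imwrite("pics/w3.png",a)
E
```

```text
[0.59105561 0.26994056 0.14388035] [ 3.13392502e+00 -2.13098979e-01  1.72650604e-04] [-0.41284382  0.40246147  0.25007033]
```

View pics/w3.png

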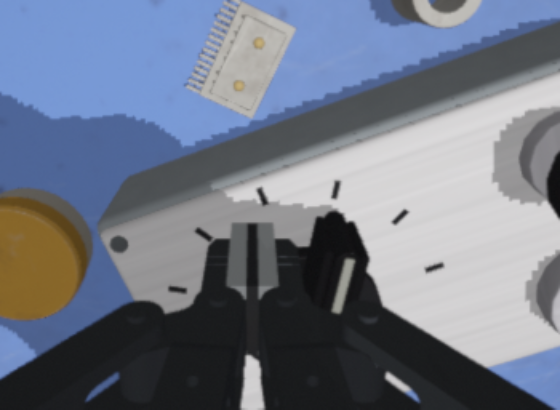

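```bash
python3 - <<'E'
from h import *
c=dict(np.load("w3.npz"));ax=np.array([.553,.254])
for s in range(7):
    a=np.radians(102.1-30*s);p=proj(c,[*(ax+.053*np.array([np.cos(a),np.sin(a)])),.055]);print(s,(p-[100,100])*1.6)
for x,y in[(333,213),(351,262),(334,312)]:
    v=onz(c,(100+x/1.6,100+y/1.6),.089)[:2]-ax;print(np.linalg.norm(v),102.1-np.degrees(np.arctan2(v[1],v[0])))
E
```

```text
0 [179.31523938 339.19307309]
1 [169.44168937 281.05484451]
2 [197.5157943  222.80398003]
3 [259.73193308 182.97151781]
4 [337.6624216  176.72872896]
5 [404.6824478  206.53015559]
6 [439.87958156 260.4906282 ]
0.05527067526616893 112.13245714964825
0.0400405734530738 121.95250674211107
0.021850666730913716 121.40680606356496
```

The lever is at about 121–122°, so it's resting at speed 4. I'll back away on the counter-clockwise side, lift, and move above the start button.

jog_arm(plan=[[[0.3,0.8,0],0],[[0,0.4,0],0],[[0,0,2],0],[[0,0,4],0],[[0,0,4],0],[[0,0,2],0],[[-1.2,-3.6,0],0.15],[[-1.2,-3.6,0],0.05],[[-1.2,-3.6,0],0],[[-1,-2.6,0],0],[[0,0,0],0],[[0,0,0],0]])

```text
clock: 7.9
tcp_pos: [0.5483, 0.1483, 0.2643]
orientation: [-3.14, -0.094, -0.001]
contact_force: [0.3, -0.0, 0.1]
grip_width: 0.0
```

```bash
python3 - <<'E'
from h import *
o=get_obs();print(o["tcp_pos"],o["orientation"],o["contact_force"])
f=grab_frame("wrist");c=get_calibration("wrist");np.savez("w4.npz",**c)
cv2.imwrite("pics/w4.png",cv2.resize(f[:,:,::-1],None,fx=1.5,fy=1.5))
print("start",proj(c,[.5475,.147,.077])*1.5,"axis",proj(c,[.553,.254,.063])*1.5,"tip",proj(c,o["tcp_pos"]-[0,0,.073])*1.5)
E
```

```text
[0.54825232 0.14831148 0.26426244] [-3.13979033e+00 -9.40080782e-02 -1.15416611e-03] [ 0.28427569 -0.04820801  0.07102083]
start [390.34909389 279.42347054] axis [216.25219174 253.67125354] tip [389.45123063 377.28806409]
```

View pics/w4.png

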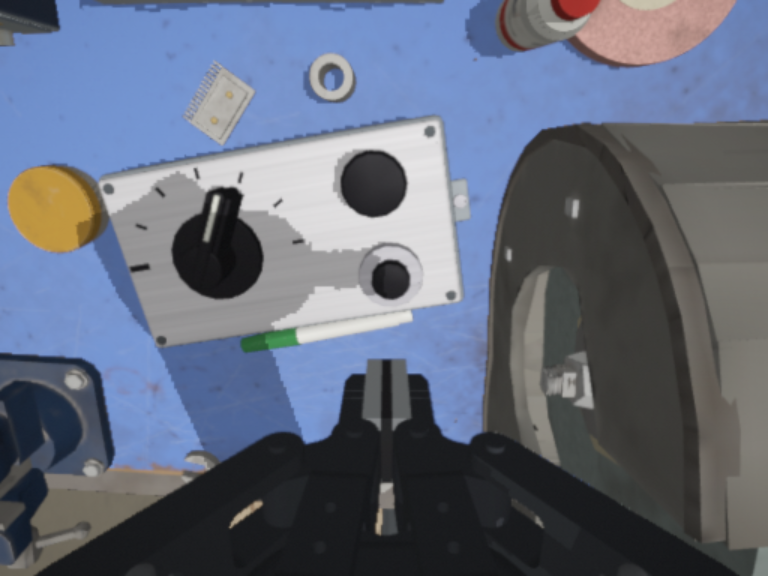

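The wrist view shows the start cap at (391,279), matching my prediction of (390,279). The lever line at (208,240)–(217,197) points toward mark 4 at (240,178). I'll check its angle and the grinder clearance.

```bash
python3 - <<'E'
from h import *
c=dict(np.load("w4.npz"));ax=np.array([.553,.254])
P=[onz(c,(x/1.5,y/1.5),.089)[:2] for x,y in[(208,240),(217,197),(228,189)]]
for p in P: v=p-ax;print(np.linalg.norm(v),102.1-np.degrees(np.arctan2(v[1],v[0])))
d=P[1]-P[0];print("line",102.1-np.degrees(np.arctan2(d[1],d[0])))
for z in(.0,.1,.15,.2): print(z,onz(c,(487/1.5,380/1.5),z)[:2],onz(c,(500/1.5,220/1.5),z)[:2])
E
```

```text
0.015934047947623105 121.96797073540165
0.04050566298453525 118.87200838186529
0.04683775077467436 124.40074275130802
line 116.86804980903368
0.0 [0.43990702 0.05913113] [0.57322461 0.06734932]
0.1 [0.49706441 0.08764528] [0.59052148 0.09340632]
0.15 [0.52564311 0.10190236] [0.59916991 0.10643482]
0.2 [0.55422181 0.11615943] [0.60781835 0.11946332]
```

Lever ≈ 120° (speed 4), and the grinder face at y≈0.083 leaves about 20 mm. I'll descend on the start button.

jog_arm(plan=[[[-0.1,-0.1,-4],0],[[0,0,-4],0],[[0,0,-2],0],[[0,0,-0.6],0],[[0,0,0],0],[[0,0,0],0]])

```text
clock: 8.55
tcp_pos: [0.548, 0.1483, 0.1591]
orientation: [-3.139, -0.096, -0.003]
contact_force: [0.1, 0.2, -0.2]
grip_width: -0.0
```

jog_arm(plan=[[[0,0,-0.4],0],[[0,0,-0.4],0],[[0,0,-0.2],0],[[0,0,0],0],[[0,0,0],0]])

```text
clock: 9.05
tcp_pos: [0.5474, 0.1472, 0.1483]
orientation: [-3.14, -0.094, -0.001]
contact_force: [0.7, 0.3, 2.6]
grip_width: 0.0
```

Contact shows at 2.6 N. I'll press on to the stop.

jog_arm(plan=[[[0,0,-0.2],0],[[0,0,-0.2],0],[[0,0,0],0],[[0,0,0],0]])

```text
clock: 9.45
tcp_pos: [0.5474, 0.1472, 0.1441]
orientation: [-3.14, -0.094, -0.001]
contact_force: [1.7, 0.1, 4.1]
grip_width: -0.0001
```

jog_arm(plan=[[[0,0,-0.15],0],[[0,0,0],0],[[0,0,0],0]])

```text
clock: 9.75
tcp_pos: [0.5474, 0.1472, 0.1436]
orientation: [3.14, 0.094, 0.002]
contact_force: [-1.6, -1.5, 12.9]
grip_width: -0.0
```

The force has jumped to 12.9 N and the tip stopped at the expected full travel. I'll press a touch firmer, then release.

jog_arm(plan=[[[0,0,-0.08],0],[[0,0,0],0],[[0,0,0],0]])

```text
clock: 10.05
tcp_pos: [0.5475, 0.1473, 0.1434]
orientation: [3.14, 0.094, 0.002]
contact_force: [-3.7, -2.3, 19.6]
grip_width: 0.0003
```

jog_arm(plan=[[[0,0,1],0],[[0,0,2],0],[[0,0,4],0],[[0,0,4],0],[[0,0,3],0],[[0,0,0],0],[[0,0,0],0]])

```text
clock: 10.75
tcp_pos: [0.5467, 0.1469, 0.2816]
orientation: [3.14, 0.094, -0.0]
contact_force: [0.5, 0.4, -0.5]
grip_width: 0.0001
```

```bash
python3 - <<'E'
from h import *
o=get_obs();print(o["clock"],o["tcp_pos"],o["contact_force"])
f=grab_frame("wrist");c=get_calibration("wrist");np.savez("w5.npz",**c)
cv2.imwrite("pics/w5.png",cv2.resize(f[:260,:,::-1],None,fx=1.5,fy=1.5))
for s in(3,4,5):
    a=np.radians(102.1-30*s);print(s,proj(c,[*(np.array([.553,.254])+.046*np.array([np.cos(a),np.sin(a)])),.089])*1.5)
E
```

```text
10.75 [0.54668038 0.14691468 0.28163187] [ 0.47067437  0.35416609 -0.45177431]
3 [182.57133046 175.07101224]
4 [225.00241087 179.5500405 ]
5 [261.24133081 204.62415112]
```

View pics/w5.png

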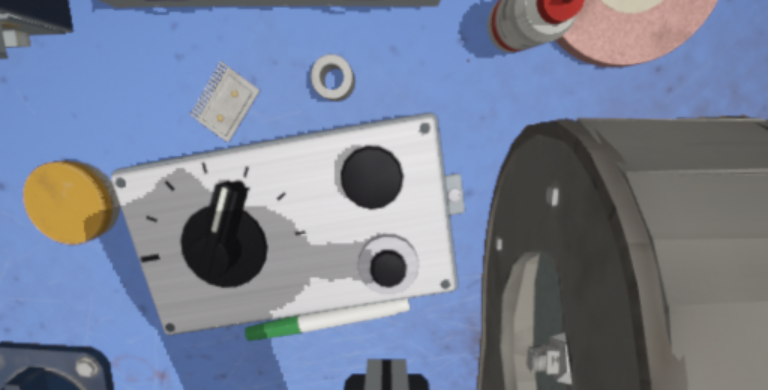

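The lever tip is near (228,183), at the predicted speed-4 position (225,180). The button is back up at (388,267), nothing else has moved and the robot is clear.

```bash
python3 -c "
from bench import *
print(hand_in())"
```

```text
the job is handed in; nothing more can be done
None
```

The selector is at speed 4 and the start button has been pressed fully down and let go. I handed the job in at about 10.8 s of the 45 s allowed.

- **Lever:** it started at speed 2. I pushed it clockwise with the closed fingertips, from its counter-clockwise side only, two clicks. The wrist pictures showed it at speed 3 and then at speed 4.
- **Start button:** the press bottomed out, with the tip stopping about 6.6 mm below the cap's nominal rest height. The force rose from about 4 N to 20 N at the stop.
- **Last picture:** the lever tip was within about 5 pixels of where speed 4 should be, against roughly 43 pixels to the neighbouring marks. The start button looked back up. The stop button and the loose things in view had not moved, and the tool was clear at about 0 N.
- **Disagreements:** single readings of the lever angle scattered from 112° to 124° around the expected 120°. The low one was a tip picked below the lever's top. The start button's position differed by about 5 mm between the two cameras at first; a closer look from above settled it to about 1 pixel.
- **Not checked:** I had no reading that the grinder is actually turning. The clipper, pliers and dressing stick were not in the last picture; I only kept the arm well clear of them.

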